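# Seat the keyed wheel of an egg-painting spinner

### The job

Two egg-painting spinners stand on the craft table. On one of them the beige wheel rides high, its flange resting on top of the three keys: turn that wheel on its shaft until its keyways come over the keys and it drops fully home, level, then let go. Leave the other spinner's wheel, which is already home, as it is.

Things in the scene. Friction and masses are not known exactly. Their poses are not given: they have to be found in the camera images.
- wheel: Loose beige wheel, 120 g, to seat. Flange 90 mm across, 10 thick, with 3 rim keyways 120 deg apart, 44 deg wide; round stem 42 mm in diameter, 10 to 50 mm above the origin, to grip from above; 20 mm bore. Origin: centre of underside; x axis along one keyway, z up. It turns freely either way, at most 60 deg needed; released within 8 deg of the keys it drops 14 mm by its own weight.
- base: Fixed white round spinner base under it, 128 mm across, 45 tall. Origin: centre of underside, z up. Steel shaft 16 mm in diameter, top at 95 mm. 3 like dark steel keys 10 mm wide lie radially 30 to 57 mm off the axis, tops at 62 mm, one along the base's x axis, others 120 deg either way. Wheel's origin above base's: 62 mm on the keys, 48 mm home. Any of the 3 positions will do.
- other_wheel: The same kind of wheel on the other, identical spinner, already home: its origin 48 mm above the table, 14 mm lower than the high wheel's, with the keys showing in its keyways. Leave it alone.
Things that resemble listed ones, but are neither listed nor needed, are in the scene too. What is shaped like the base but yellow is not meant.

How it is judged:
By the outcome, as a careful person would: the job done as asked, in the order asked, and still so for the second after the job is handed in, with the robot touching nothing.
It also fails if it takes over 32 s, if anything falls off the work surface, if the arm or the gripper's body presses on something with over 40 N, if the wrist force passes 120 N, or if a joint passes its speed limit or range.

### The arm

A 6-joint arm with a two-finger parallel gripper is mounted at the origin on the work surface. World frame = base frame: x ahead of the robot, y to its left, z up, the work surface at z = 0. Lengths are in m, angles in rad, forces in N, time in s.
With the tool pointing down it reaches from about 0.375 to 0.925 m from the base axis. Payload 5.7 kg.
Tool frame: the origin (TCP) lies at the very end of the fingers, on their centre line; the grasp point (between the pads) lies 19 mm behind it; z points along the fingers, y is the line along which they close (so a half turn about z gives the same grasp; the last joint's range is limited). The gripper opens to 88 mm and grips with 3 to 60 N. Pads are 20 mm wide; open, the fingers measure 115 mm over their backs; the gripper's body (75 mm by 178 mm) begins 61 mm behind the grasp point.
Start: joints at [-1.327, 0.359, 1.51, -0, 1.272, -0.115], TCP at [0.211, -0.562, 0.223] pointing down, gripper open.
Joint ranges: [-2.97, 2.97], [-1.01, 2.36], [0.21, 2.38], [-0.96, 4.11], [0.2, 2.71], [-2.98, 2.98]. Speed limits (rad/s): [2.39, 2.39, 3.14, 3.14, 3.14, 3.14].

### API

Orientations are given as a rotation vector (axis times angle).
In Python, from workcell import read_state, snapshot, job_done gives the robot as it stands.
- The arm moves only by the tool send_rows, never from a script. Its argument "plan" is text: rows parted by semicolons, each of 7 numbers parted by spaces: the shift along the world's x, y, z in mm, then the turn, a rotation vector about the world's x, y, z in rad, then the opening, from 0 (shut) to 1 (fully open). A call has 1 to 12 rows; each row shifts and turns the commanded pose from where the row before left it; what a row does not reach is not made up. A row lasts 1/12 s, in which the tool goes at most 41.7 mm and 7.16 degrees, less where a joint would pass 70% of its speed; a pose out of reach is approached as far as the arm can. A call is refused whole if a number of a shift passes 41.7 or a number of a turn 0.125, either way. A call with a gripper value outside its range is refused whole. The fingers move at their own pace and stop on an object; the grip force is fixed at half the most. Time passes only in rows, so rows that do not move let the fingers close. It gives the time, the measured TCP pose, the force, the opening and the grip force at its end, in the units of the state.
- read_state(): the state, without advancing time (a new reading comes with each control period).
- snapshot(name): name is "scene" or "top" or "wrist"; returns a dict with "pixels" (384x512x3 uint8, blue, green, red), "mtx" (3x3 intrinsics, pixels), "extrinsics" (4x4, takes a point from camera to world coordinates). Camera axes: x right, y down, z forward; pixel columns grow to the right and rows downward; lengths in m; the calibration is good to about 2 mm. A picture is of the moment at which its call begins. There is no depth.
- job_done(): hands the job in; it is judged then, once.
The state is a dict: "time_s": time; "joints": joint angles; "joint_velocities": joint speeds; "joint_torque": joint torques, N m; "tcp_pos": TCP position; "tool_rot": TCP orientation; "force": force on the tool from outside, world axes, zero at the start; "ft_torque": the same for the moment, N m; "opening": opening from 0.0 (shut) to 1.0 (fully open); "grip_force": force on a finger pad.
Only numpy, scipy, OpenCV 4.12 (cv2) and the standard library are available. Lean on these libraries where they do the work, as an engineer would, in place of code of your own. Each camera call takes 0.05 s, during which the arm holds its last target. There are 200 camera calls.

## Working session

There is one attempt and no reset: what is moved stays moved. The work goes in short steps, Python scripts to look and compute and a tool call to move; the robot and the scene stay as the last step left them, time stands still between calls to the robot, and variables do not carry over. Pictures are saved under pics/ and viewed, at most 10 in all, crops included, and the job is handed in when it is done.

Besides the shell and the picture viewer there is one more tool, called after "Request:" as name(argument=value, ...) on one line, values as JSON. send_rows: Moves the arm, as the interface text tells. Its arguments: {"type":"object","properties":{"plan":{"type":"string"}},"required":["plan"]}

```bash
mkdir -p pics
python3 - <<'E'
from workcell import *
import cv2,numpy as np
for n in("scene","top"):
    s=snapshot(n);cv2.imwrite(f"pics/{n}0.png",s["pixels"]);np.savez(f"{n}0.npz",**s)
    print(n,s["mtx"].tolist(),s["extrinsics"].round(3).tolist())
print(read_state())
E
```

```text
scene [[385.6326611689857, 0.0, 253.93803732256208], [0.0, 385.6326611689857, 188.86383418022584], [0.0, 0.0, 1.0]] [[0.722, 0.393, -0.569, 0.931], [0.692, -0.401, 0.6, -0.565], [0.008, -0.827, -0.562, 0.533], [0.0, 0.0, 0.0, 1.0]]
top [[396.3609740698466, 0.0, 248.7623847656817], [0.0, 396.3609740698466, 191.8960108374016], [0.0, 0.0, 1.0]] [[0.006, -0.999, 0.053, 0.428], [-1.0, -0.006, 0.0, -0.075], [-0.0, -0.053, -0.999, 0.852], [0.0, 0.0, 0.0, 1.0]]
{'time_s': 0.1, 'joints': array([-1.32707130e+00,  3.59435377e-01,  1.51129510e+00,  7.84533116e-06,
        1.27250409e+00, -1.15106270e-01]), 'joint_velocities': array([-0.00143675, -0.00187481, -0.00176778,  0.00036942,  0.0020217 ,
        0.0020572 ]), 'joint_torque': array([-9.49273044e-05, -5.16357207e+01, -2.71408367e+01,  6.76338980e-02,
        2.76232726e-02, -3.92053119e-05]), 'tcp_pos': array([ 0.21055224, -0.56119304,  0.2219033 ]), 'tool_rot': array([-3.08955221e+00, -5.60335703e-01,  1.53914218e-04]), 'force': array([-0.58219723, -0.56903157, -0.03864037]), 'ft_torque': array([ 0.02566779,  0.02699795, -0.01600809]), 'grip_force': 0.0, 'opening': 1.0015465185455117}
```

View pics/scene0.png

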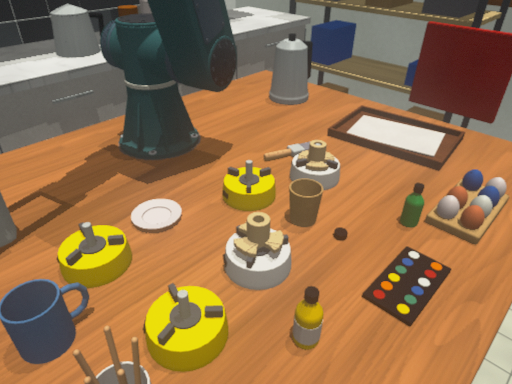

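View pics/top0.png

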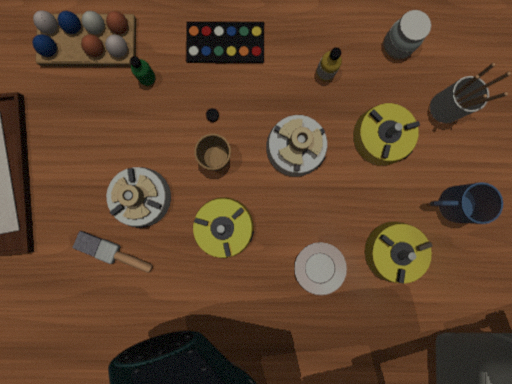

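Run:
```python
import cv2,numpy as np
t=np.load("top0.npz")["pixels"];s=np.load("scene0.npz")["pixels"]
f=lambda im,x,y,r:cv2.resize(im[y-r:y+r,x-r:x+r],(400,300) if 0 else (300,300),interpolation=cv2.INTER_CUBIC)
cv2.imwrite("pics/c1.png",np.vstack([np.hstack([f(t,297,145,37),f(t,136,197,37)]),np.hstack([f(s,258,248,42),f(s,316,162,32)])]))
```

```text
(no output)
```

View pics/c1.png

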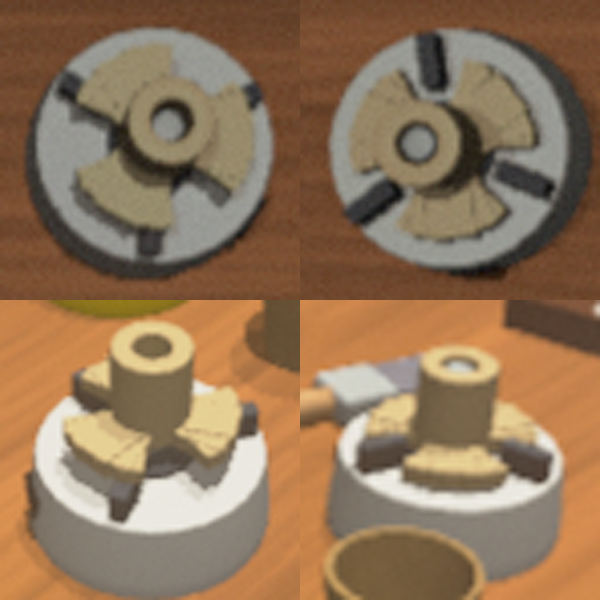

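The high wheel is at top px (297,145) / scene px (258,248): flange on the keys, with a gap beneath. The others that could be mistaken for it are the home wheel at top (136,197), with keys lying in its keyways, and the yellow bases at (223,228), (390,132) and (402,254), which have no wheels. I choose (297,145).

```bash
cat > h.py <<'E'
import numpy as np
def cast(s,uv,z):
    uv=np.atleast_2d(np.array(uv,float));K=s["mtx"];E=s["extrinsics"]
    d=np.c_[uv,np.ones(len(uv))]@np.linalg.inv(K).T@E[:3,:3].T;o=E[:3,3]
    return o+d*((z-o[2])/d[:,2])[:,None]
E
python3 - <<'E'
from h import *;import cv2
t=np.load("top0.npz");s=np.load("scene0.npz")
k=74/300;c=lambda p:np.array(p)*k+[297-37,145-37]-.5+k/2
im=t["pixels"].astype(int)
hsv=cv2.cvtColor(t["pixels"],cv2.COLOR_BGR2HSV)
m=((hsv[...,1]<50)&(hsv[...,2]>110)).astype(np.uint8);m[:108]=0;m[183:]=0;m[:,:258]=0;m[:,336:]=0
cn=max(cv2.findContours(m,0,cv2.CHAIN_APPROX_NONE)[0],key=cv2.contourArea)
P=cast(t,cv2.convexHull(cn)[:,0],.045)[:,:2].astype(np.float32)*1000
ctr,r=cv2.minEnclosingCircle(P);print("base",ctr,r)
ctr=np.array(ctr)/1000
print("stem top",cast(t,c([170,120]),.112),"scene",cast(s,np.array([151,350])*84/300+[216,206],.112))
def pol(p,z):
    q=cast(t,c(p),z)[:,:2]-ctr;return np.degrees(np.arctan2(q[:,1],q[:,0])).round(1),np.hypot(*q.T).round(4)
print("keys",pol([[70,85],[252,92],[150,242]],.062))
print("sectors",pol([[80,100],[172,45],[245,85],[228,190],[75,172],[170,228]],.072))
E
```

```text
base (558.447998046875, -143.22314453125) 48.430301666259766
stem top [[ 0.571046   -0.17347809  0.112     ]] scene [[ 0.70004357 -0.31076181  0.112     ]]
keys (array([  17.9,  -64.8, -145.1]), array([0.0415, 0.0858, 0.0471]))
sectors (array([  15.9,  -32.5,  -62.4, -102.4,  117.3, -132.8]), array([0.0311, 0.0681, 0.0817, 0.0654, 0.0123, 0.0484]))
```

Run:
```python
from h import *;import cv2
t=np.load("top0.npz");s=np.load("scene0.npz")
k=74/300;c=lambda p:np.array(p)*k+[297-37,145-37]-.5+k/2
hsv=cv2.cvtColor(t["pixels"],cv2.COLOR_BGR2HSV)
m=((hsv[...,1]<50)&(hsv[...,2]>110)).astype(np.uint8);m[:108]=0;m[183:]=0;m[:,:260]=0;m[:,334:]=0
m=cv2.morphologyEx(m,cv2.MORPH_OPEN,np.ones((2,2)))
P=cast(t,cv2.convexHull(cv2.findNonZero(m))[:,0],.045)[:,:2].astype(np.float32)*1000
ctr,r=cv2.minEnclosingCircle(P);print("base",ctr,r)
print("stem top",cast(t,c([170,120]),.112),"scene",cast(s,np.array([151,50])*84/300+[216,206],.112))
ctr=cast(t,c([170,120]),.112)[0,:2]
def pol(p,z):
    q=cast(t,c(p),z)[:,:2]-ctr;return np.degrees(np.arctan2(q[:,1],q[:,0])).round(1),np.hypot(*q.T).round(4)
print("keys",pol([[70,85],[252,92],[150,242]],.062))
print("sectors",pol([[80,100],[172,45],[245,85],[228,190],[75,172],[170,228]],.072))
```

```text
base (569.5061645507812, -176.37820434570312) 59.78169631958008
stem top [[ 0.571046   -0.17347809  0.112     ]] scene [[ 0.57630216 -0.17923101  0.112     ]]
keys (array([ 58. , -63.2, 176.3]), array([0.0507, 0.0531, 0.0513]))
sectors (array([  65.9,   -8. ,  -59.1, -128.4,  113.9, -173.4]), array([0.0425, 0.0453, 0.0491, 0.0429, 0.045 , 0.0458]))
```

Request:
send_rows(plan="30 32 0 0 0 0 1;30 32 0 0 0 0 1;30 32 0 0 0 0 1;30 32 0 0 0 0 1;30 32 0 0 0 0 1;30 32 0 0 0 0 1;30 32 0 0 0 0 1;30 32 0 0 0 0 1;30 32 0 0 0 0 1;30 32 0 0 0 0 1;30 32 0 0 0 0 1;30 33 0 0 0 0 1")

```text
time_s: 1.1
tcp_pos: [0.5531, -0.1946, 0.2223]
tool_rot: [-3.091, -0.561, 0.001]
force: [0.6, -1.2, 0.2]
opening: 0.999
grip_force: 0.0
```

Request:
send_rows(plan="0 0 0 0 0 0 1;0 0 0 0 0 0 1;0 0 0 0 0 0 1")

```text
time_s: 1.35
tcp_pos: [0.5516, -0.1965, 0.2221]
tool_rot: [-3.091, -0.562, 0.002]
force: [-1.2, -0.2, 0.7]
opening: 0.998
grip_force: 0.0
```

Run:
```python
from workcell import *
import cv2,numpy as np
s=snapshot("wrist");cv2.imwrite("pics/w1.png",s["pixels"]);np.savez("w1.npz",**s)
r=read_state();print(r["tcp_pos"],r["tool_rot"],r["joints"],s["mtx"].tolist(),s["extrinsics"].round(3).tolist())
```

```text
[ 0.55122677 -0.19713766  0.22222965] [-3.09100795e+00 -5.60057335e-01  2.03184681e-03] [-4.61054422e-01  3.38977302e-01  1.54215422e+00 -5.96141584e-04
  1.26165126e+00  7.51434410e-01] [[280.2257796736519, 0.0, 255.41461073664027], [0.0, 280.2257796736519, 190.3487404050517], [0.0, 0.0, 1.0]] [[0.353, -0.906, -0.235, 0.616], [-0.936, -0.341, -0.09, -0.173], [0.001, 0.251, -0.968, 0.384], [0.0, 0.0, 0.0, 1.0]]
```

View pics/w1.png

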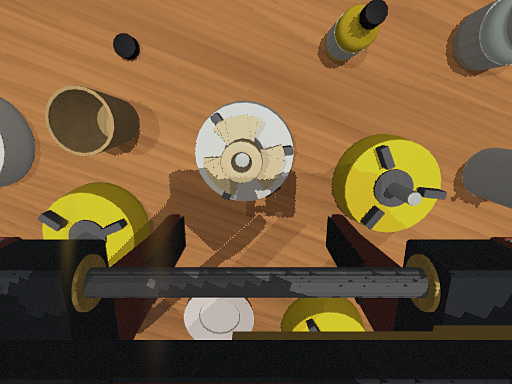

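The wrist view shows the high wheel: stem top at about (241,158), visible key ends at (217,119), (289,150) and (226,195), and flange sectors resting over the keys. I'll refine the axis from the base rim and the stem.

Run:
```python
from h import *;import cv2
t=np.load("w1.npz");im=t["pixels"]
hsv=cv2.cvtColor(im,cv2.COLOR_BGR2HSV)
m=((hsv[...,1]<45)&(hsv[...,2]>140)).astype(np.uint8);m[:95]=0;m[210:]=0;m[:,:190]=0;m[:,300:]=0
m=cv2.morphologyEx(m,cv2.MORPH_OPEN,np.ones((3,3)))
P=cast(t,cv2.convexHull(cv2.findNonZero(m))[:,0],.045)[:,:2].astype(np.float32)*1000
print("base",cv2.minEnclosingCircle(P))
print("stem",cast(t,[241.5,159],.112))
c=np.array(cv2.minEnclosingCircle(P)[0])/1000
q=cast(t,[[217,119],[289,150],[226,195]],.062)[:,:2]-c
print(np.degrees(np.arctan2(q[:,1],q[:,0])),np.hypot(*q.T))
f=cv2.resize(im[95:210,187:302],(600,600),interpolation=cv2.INTER_CUBIC)
cv2.imwrite("pics/w1c.png",f)
```

```text
base ((571.9859619140625, -175.43362426757812), 59.620174407958984)
stem [[ 0.57481214 -0.1747754   0.112     ]]
[ 56.12942589 -62.7728437  176.69804194] [0.0496367  0.05280447 0.05190154]
```

View pics/w1c.png

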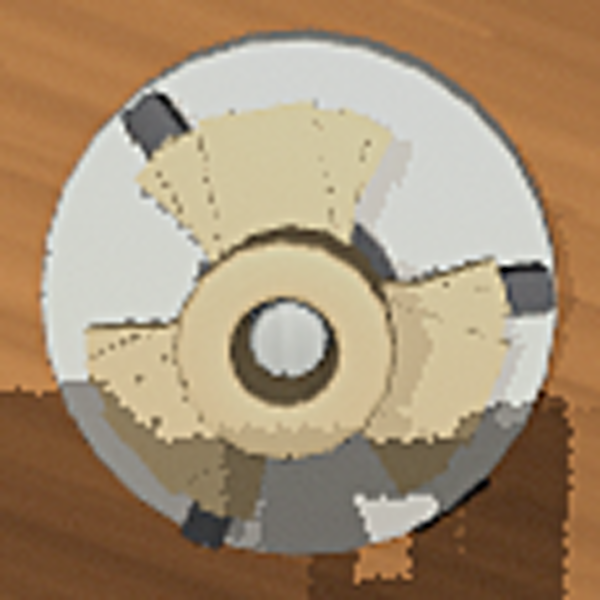

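Run:
```python
from h import *
t=np.load("w1.npz")
p=np.array([[138,180],[390,135],[497,260],[405,490],[85,325],[250,520]])/600*115+[187,95]-.4
q=cast(t,p,.072)[:,:2]-[.572,-.175]
a=np.degrees(np.arctan2(q[:,1],q[:,0]));print(a.round(1),np.hypot(*q.T).round(4),((a[::2]+(a[1::2]-a[::2]+180)%360/2-90)%120).round(1))
```

```text
[  67.6   -7.5  -52.6 -125.9  111.5 -171.8] [0.0434 0.044  0.0455 0.0445 0.0442 0.045 ] [30.  30.8 29.9]
```

Request:
send_rows(plan="10 11 -22 0 0 0 1;11 11 -30 0 0 0 1;0 0 -30 0 0 0 1;0 0 -20 0 0 0 1;0 0 0 0 0 0 1;0 0 0 0 0 0 1")

```text
time_s: 1.9
tcp_pos: [0.5715, -0.1756, 0.1199]
tool_rot: [-3.09, -0.557, 0.004]
force: [-0.6, -0.1, 0.1]
opening: 1.001
grip_force: 0.0
```

The keyways are at about 90° and the keys at 57° (mod 120), so the wheel needs about -33° about z.

Request:
send_rows(plan="0 0 -20 0 0 0 1;0 0 -20 0 0 0 1;0 0 0 0 0 0 1;0 0 0 0 0 0 0.4;0 0 0 0 0 0 0.4;0 0 0 0 0 0 0.4;0 0 0 0 0 0 0.4;0 0 0 0 0 0 0.4;0 0 0 0 0 0 0.4")

```text
time_s: 2.65
tcp_pos: [0.5736, -0.1747, 0.0813]
tool_rot: [3.091, 0.561, 0.001]
force: [-0.1, 0.1, -0.2]
opening: 0.584
grip_force: 0.0
```

Request:
send_rows(plan="0 0 0 0 0 0 0.4;0 0 0 0 0 0 0.4;0 0 0 0 0 0 0.4;0 0 0 0 0 0 0.4;0 0 0 0 0 0 0.4")

```text
time_s: 3.07
tcp_pos: [0.5733, -0.1745, 0.0809]
tool_rot: [-3.091, -0.561, -0.0]
force: [0.1, 1.3, 4.6]
opening: 0.479
grip_force: 30.0
```

Request:
send_rows(plan="0 0 0 0 0 -0.09 0.4;0 0 0 0 0 -0.1 0.4;0 0 0 0 0 -0.1 0.4;0 0 0 0 0 -0.1 0.4;0 0 0 0 0 -0.1 0.4;0 0 0 0 0 -0.095 0.4;0 0 0 0 0 0 0.4;0 0 0 0 0 0 0.4;0 0 0 0 0 0 0.4")

```text
time_s: 3.82
tcp_pos: [0.573, -0.1745, 0.0803]
tool_rot: [-3.122, 0.35, 0.001]
force: [-0.2, 0.0, -0.5]
opening: 0.482
grip_force: 30.0
```

Run:
```python
from workcell import *
import cv2,numpy as np
t=snapshot("top")["pixels"];s=snapshot("scene")["pixels"]
f=lambda im,x,y,r:cv2.resize(im[y-r:y+r,x-r:x+r],(400,400),interpolation=cv2.INTER_CUBIC)
cv2.imwrite("pics/t2.png",np.hstack([f(t,297,145,50),f(s,258,248,50)]))
print(read_state())
```

```text
{'time_s': 3.9167, 'joints': array([-4.10941752e-01,  5.13486901e-01,  1.65584966e+00,  1.12318269e-04,
        9.72573658e-01,  1.38425203e+00]), 'joint_velocities': array([-1.01748987e-03,  1.19459181e-05, -1.32042384e-03,  1.59574923e-03,
        1.46284554e-03,  7.43251334e-03]), 'joint_torque': array([-2.70851247e-03, -5.57782388e+01, -2.13325006e+01,  2.27239070e-02,
       -6.39282167e-02, -2.51005101e-02]), 'tcp_pos': array([ 0.57306232, -0.17451684,  0.08044537]), 'tool_rot': array([-3.12164716e+00,  3.51821981e-01,  4.33805251e-04]), 'force': array([ 0.07294162,  0.05494359, -2.37621311]), 'ft_torque': array([ 0.02223299, -0.01384545, -0.02936827]), 'grip_force': 29.999649196397513, 'opening': 0.48163377530062373}
```

View pics/t2.png

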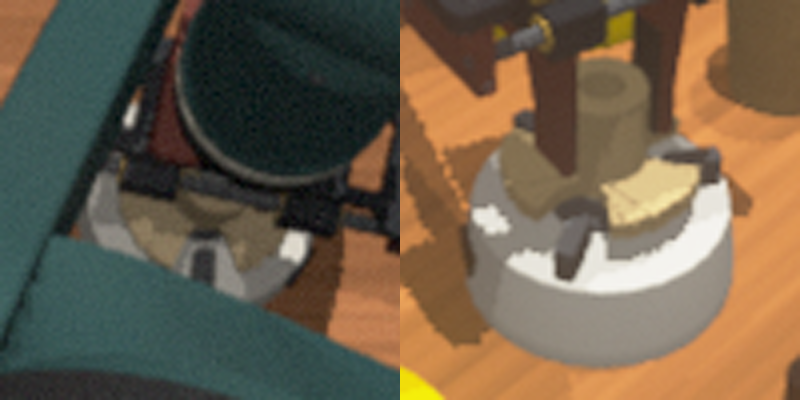

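The key now shows centred in its keyway and the wheel is still held high, so I'll release it.

Request:
send_rows(plan="0 0 0 0 0 0 1;0 0 0 0 0 0 1;0 0 0 0 0 0 1;0 0 0 0 0 0 1;0 0 0 0 0 0 1;0 0 0 0 0 0 1;0 0 0 0 0 0 1;0 0 0 0 0 0 1;0 0 0 0 0 0 1;0 0 0 0 0 0 1;0 0 0 0 0 0 1;0 0 0 0 0 0 1")

```text
time_s: 4.92
tcp_pos: [0.5732, -0.1746, 0.0806]
tool_rot: [-3.121, 0.355, -0.0]
force: [0.1, 0.8, -0.5]
opening: 1.0
grip_force: 0.0
```

Request:
send_rows(plan="0 0 10 0 0 0 1;0 0 25 0 0 0 1;0 0 35 0 0 0 1;0 0 35 0 0 0 1;0 0 35 0 0 0 1;-20 -25 0 0 0 0 1;-30 -30 0 0 0 0 1;-30 -30 0 0 0 0 1;-30 -30 0 0 0 0 1;-30 -30 0 0 0 0 1;0 0 0 0 0 0 1;0 0 0 0 0 0 1")

```text
time_s: 5.92
tcp_pos: [0.434, -0.319, 0.2215]
tool_rot: [3.12, -0.361, 0.001]
force: [0.9, 0.3, 0.0]
opening: 1.0
grip_force: 0.0
```

Run:
```python
from workcell import *
import cv2,numpy as np
t=snapshot("top")["pixels"];s=snapshot("scene")["pixels"]
f=lambda im,x,y,r:cv2.resize(im[y-r:y+r,x-r:x+r],(400,400),interpolation=cv2.INTER_CUBIC)
cv2.imwrite("pics/t3.png",np.hstack([f(t,297,145,50),f(s,258,248,50)]))
```

```text
(no output)
```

View pics/t3.png

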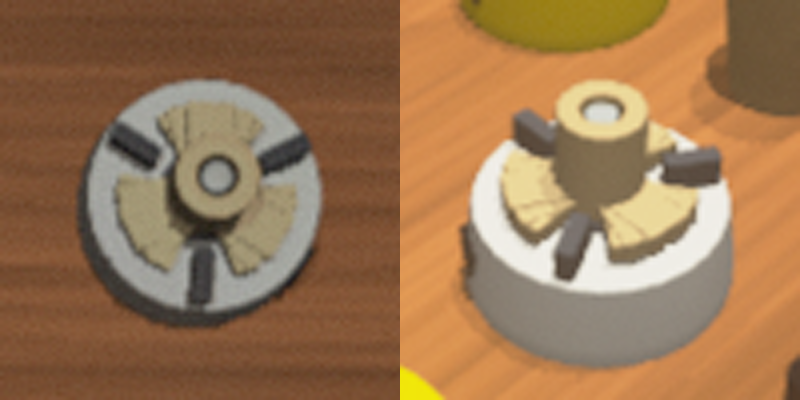

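The wheel has dropped home and sits level, with all three keys (crop px (133,145), (285,153), (202,275)) lying in its keyways. The arm is clear.

```bash
python3 -c "from workcell import *;print(job_done())"
```

```text
the job is handed in; nothing more can be done
None
```

The high wheel was turned about 33° and released; in the final pictures it sits home and level with all three keys in its keyways. I didn't touch the other spinner, and the job was handed in at about 6 s on the robot's clock.

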